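Pull-test three spring clips and reject the slack one

TASK

One of the three spring clips in the rack has gone slack and grips less than half as hard as the other two. Draw each brass gauge about 10 mm forward to feel how hard its clip holds it, but leave the gauges of the good clips still firmly gripped in their jaws. Draw the slack clip's gauge right out, leave it standing on the board, and gently set that clip flat and upright in the black tray, leaving the good clips in their bays, forcing nothing and not disturbing the other things.

Things in the scene. Friction and masses are not known exactly. Their poses are not given: they have to be found in the camera images.
- rack: Fixed wooden board 245 (x) x 256 (y) x 10 mm, aluminium fittings. Origin on its underside (z = 0), under the middle of the row of three bays; board top 10 mm up, from x = -180 to +65 mm. Bays at x = 0, y = -80, 0, +80 mm; gauges are drawn out along its -x. Clips lift straight up out.
- bay (a point): Point on the board's top in the middle of the middle bay, axes as the rack. Each bay: two posts 26 mm high in front (x = -46 to -36 mm, 14 mm slot between for the blade, 46 mm over both) that hold the clip back as its gauge is pulled; side guides and rear lip only 6 mm high, 4 mm play each side of the clip.
- tray: Fixed open black plastic tray, 150 x 140 mm (x, y) outside, 25 mm high, walls and floor 4 mm. Origin at the centre of its underside, z up.
- clip_1: Loose spring clip, 0.16 kg, one of three alike: folded steel channel 70 (x) x 40 (y) x 26 mm high, open at top and ends, a fixed and a sprung jaw inside, a thumb lever out 9 mm past the rear (+x) end. Side walls rigid: gripped across its width the spring is not worked. Origin at the centre of its underside; front (-x) towards the rack's -x.
- clip_2: Spring clip alike in looks, size and origin to clip_1. Which clip sits in which bay varies. Drawing a gauge from a slack clip takes about 2 to 4 N, from a good one 5 to 10 N, steady while the blade slides; friction varies from day to day but is alike for all three, so compare them.
- clip_3: Spring clip alike in looks, size and origin to clip_1.
- gauge_1: Loose brass pull gauge, 0.15 kg, one of three alike: foot 46 x 40 x 6 mm standing on the board, finger block 20 (x) x 16 (y) mm, top 40 mm above the underside; from it a steel blade 5 mm thick, 11 to 23 mm above the underside, points to +x, tip 85 mm from the origin. Origin on the underside below the block's middle.
- gauge_2: Pull gauge alike to gauge_1. Each starts about 85 mm in front (-x) of a clip's middle, blade in its jaws. The jaws still grip fully after 17 mm of pull and let go by 26 mm; the tip is clear of the clip after 39 mm, and there is board for 65 mm.
- gauge_3: Pull gauge alike to gauge_1; any gauge may be in any clip.
- burr_stand: Bystander: round stepped black stand of small steel burrs, 110 mm across, 75 mm high. Origin at the centre of its underside.
- jar: Bystander: glass jar with aluminium cap, 54 mm across, 60 mm high. Origin at the centre of its underside.
- file_brush: Bystander: a bench brush about 170 mm long lying on the table beyond the rack. Origin at the centre of its underside.
There are look-alikes about, which are no part of the job. Leave any red look-alike of the clip_3 alone.

How it is judged:
On the way, in this order (a step that is already met when the one before it is completed fails the run):
1. every gauge has been drawn forward by more than 3 mm (distance of each of gauge_1, gauge_2, gauge_3 from where it was at the start of the episode above 0.003 m), for 0.1 s.
2. a clip has been lifted clear of its bay (z of any of clip_1, clip_2, clip_3 in the frame of rack above 0.04 m), for 0.1 s.
At the end, for the whole second after the job is handed in: One clip stands upright (0.12 rad) and flat on the tray floor, at rest; each of the other two is within 15 mm of its start, upright, and still presses on a gauge with over 12 N in all, as only a good clip does; all gauges stand upright (0.15 rad) on the rack board ((((x of clip_1 in the frame of tray between -0.06 and 0.06 m and y of clip_1 in the frame of tray between -0.06 and 0.06 m and z of clip_1 in the frame of tray below 0.01 m and angle between clip_1's own z axis and vertical below 0.12 rad and linear speed of clip_1 below 0.02 m/s) and (distance of clip_2 from where it was at the start of the episode below 0.015 m and angle between clip_2's own z axis and vertical below 0.1 rad and contact force between any of gauge_1, gauge_2, gauge_3 and clip_2 above 12 N) and (distance of clip_3 from where it was at the start of the episode below 0.015 m and angle between clip_3's own z axis and vertical below 0.1 rad and contact force between any of gauge_1, gauge_2, gauge_3 and clip_3 above 12 N)) or ((x of clip_2 in the frame of tray between -0.06 and 0.06 m and y of clip_2 in the frame of tray between -0.06 and 0.06 m and z of clip_2 in the frame of tray below 0.01 m and angle between clip_2's own z axis and vertical below 0.12 rad and linear speed of clip_2 below 0.02 m/s) and (distance of clip_1 from where it was at the start of the episode below 0.015 m and angle between clip_1's own z axis and vertical below 0.1 rad and contact force between any of gauge_1, gauge_2, gauge_3 and clip_1 above 12 N) and (distance of clip_3 from where it was at the start of the episode below 0.015 m and angle between clip_3's own z axis and vertical below 0.1 rad and contact force between any of gauge_1, gauge_2, gauge_3 and clip_3 above 12 N)) or ((x of clip_3 in the frame of tray between -0.06 and 0.06 m and y of clip_3 in the frame of tray between -0.06 and 0.06 m and z of clip_3 in the frame of tray below 0.01 m and angle between clip_3's own z axis and vertical below 0.12 rad and linear speed of clip_3 below 0.02 m/s) and (distance of clip_1 from where it was at the start of the episode below 0.015 m and angle between clip_1's own z axis and vertical below 0.1 rad and contact force between any of gauge_1, gauge_2, gauge_3 and clip_1 above 12 N) and (distance of clip_2 from where it was at the start of the episode below 0.015 m and angle between clip_2's own z axis and vertical below 0.1 rad and contact force between any of gauge_1, gauge_2, gauge_3 and clip_2 above 12 N))) and x of each of gauge_1, gauge_2, gauge_3 in the frame of rack above -0.18 m and z of gauge_1 in the frame of rack between 0.006 and 0.016 m and angle between each of gauge_1, gauge_2, gauge_3's own z axis and vertical below 0.15 rad and z of gauge_2 in the frame of rack between 0.006 and 0.016 m and z of gauge_3 in the frame of rack between 0.006 and 0.016 m); the robot touches nothing.
It fails at once if a clip is forced against the rack with more than 22 N (contact force between any of clip_1, clip_2, clip_3 and rack above 22 N).
It fails at once if the fingers press on the rack with more than 22 N (contact force between the fingers and rack above 22 N).
It fails at once if a clip is dropped or pressed into the tray (more than 22 N) (contact force between any of clip_1, clip_2, clip_3 and tray above 22 N).
It fails at once if a bystander (burr stand, jar or brush) is moved more than 20 mm (distance of any of burr_stand, jar, file_brush from where it was at the start of the episode above 0.02 m).
It also fails if it takes over 72 s, if anything falls off the work surface, if the arm or the gripper's body presses on something with over 40 N, if the wrist force passes 120 N, or if a joint passes its speed limit or range.

ROBOT

A 7-joint arm with a two-finger parallel gripper is mounted at the origin on the work surface. World frame = base frame: x ahead of the robot, y to its left, z up, the work surface at z = 0. Lengths are in m, angles in rad, forces in N, time in s.
With the tool pointing down it reaches from about 0.35 to 0.9 m from the base axis. Payload 8.1 kg.
Tool frame: the origin (TCP) lies midway between the tips of the shut fingers; the grasp point (between the pads) lies 19 mm behind it; z points along the fingers, y is the line along which they close (so a half turn about z gives the same grasp; the last joint's range is limited). The gripper opens to 92 mm and grips with 3 to 60 N. Pads are 19 mm wide; open, the fingers measure 130 mm over their backs; the gripper's body (75 mm by 190 mm) begins 47 mm behind the grasp point.
Start: joints at [-1.448, 0.434, 0.025, 1.573, -0.012, 1.134, -0.075], TCP at [0.14, 0.609, 0.227] pointing down, gripper open.
Joint ranges: [-2.62, 2.62], [-0.44, 2.09], [-1.27, 1.32], [0.08, 2.57], [-1.32, 4.46], [0.12, 2], [-2.74, 2.74]. Speed limits (rad/s): [2.22, 2.22, 3.01, 3.01, 3.14, 3.14, 3.14].

INTERFACE

Orientations are given as a rotation vector (axis times angle).
In Python, from cell import arm gives the robot as it stands.
- The arm moves only by the tool carry_out, never from a script. Its arguments are lists of equal length, an entry for each row: "claw": the finger opening in cm, from 0 to 9.18; "delta_pos": the shift along the tool's x, y, z in cm, a list of three; "angular": the turn, a rotation vector about the tool's x, y, z in rad, a list of three. In form: {"claw": [claw, ...], "delta_pos": [[dx, dy, dz], ...], "angular": [[ax, ay, az], ...]}. A call has 1 to 20 rows; each row shifts and turns the commanded pose from where the row before left it, along the tool's axes as they then stand; what a row does not reach is not made up. A row lasts 1/10 s, in which the tool goes at most 50 mm and 8.59 degrees, less where a joint would pass 70% of its speed; a pose out of reach is approached as far as the arm can. A call with a gripper value outside its range is refused whole. The fingers move at their own pace and stop on an object; "force" is the grip in N (left out, the last holds). Time passes only in rows, so rows that do not move let the fingers close. It gives the time, the measured TCP pose, the force, the opening and the grip force at its end, in the units of the state.
- arm.observe(): the state, without advancing time (a new reading comes with each control period).
- arm.get_image(name): name is "side" or "top" or "wrist"; returns a dict with "frame" (384x512x3 uint8, red, green, blue), "mtx" (3x3 intrinsics, pixels), "T" (4x4, takes a point from camera to world coordinates). Camera axes: x right, y down, z forward; pixel columns grow to the right and rows downward; lengths in m; the calibration is good to about 2 mm. The wrist camera is an equidistant fisheye: a pixel r from the principal point sees the ray r / f radians off the axis. A picture is of the moment at which its call begins. There is no depth.
- arm.sign_off(): hands the job in; it is judged then, once.
Trained networks look in a picture, given as the dict that the camera call returned (one of the last four; its "shot" number tells which), for a name from the list of things; names that differ only in an ending like _2 or _b are one class to them, and where a whole thing is asked for, a point or a joint stands for the part that bears it (a point fixed in the world has none). Each returns a list of dicts, best first, with "conf" (0 to 1); they miss things now and then, are a little off and sometimes report something else, mostly with a low value. They report only what shows in the picture. A call takes as long as a camera call. They do not tell look-alikes from the thing itself.
- arm.look_for(label, picture): "centre" ([column, row] as shares, 0 to 1, of the picture: columns of its width, rows of its height, amid what is visible of it).
- arm.trace(label, picture): "region" (384x512 bool, what is visible of it) and "centre" ([column, row] as shares, 0 to 1, of the picture: columns of its width, rows of its height, amid what is visible of it).
- arm.place_of(label, picture): "centre" ([column, row] as shares, 0 to 1, of the picture: columns of its width, rows of its height: a listed point, or the origin of a listed thing).
The state is a dict: "clock": time; "joints": joint angles; "dq": joint speeds; "joint_efforts": joint torques, N m; "position": TCP position; "ee_rot": TCP orientation; "force": force on the tool from outside, world axes, zero at the start; "ft_torque": the same for the moment, N m; "width": opening from 0.0 (shut) to 1.0 (fully open); "gripper_force": force on a finger pad.
Only numpy, scipy, OpenCV 4.12 (cv2) and the standard library are available. Lean on these libraries where they do the work, as an engineer would, in place of code of your own. Each camera call takes 0.05 s, during which the arm holds its last target. There are 200 camera calls.

## Working session

There is one attempt and no reset: what is moved stays moved. The work goes in short steps, Python scripts to look and compute and a tool call to move; the robot and the scene stay as the last step left them, time stands still between calls to the robot, and variables do not carry over. Pictures are saved under pics/ and viewed, at most 10 in all, crops included, and the job is handed in when it is done.

Besides the shell and the picture viewer there is one more tool, called after "Emit:" as a command line: name --argument value ..., lists and objects as JSON in quotes. carry_out: Moves the arm, as the interface text tells. Its arguments: {"type":"object","properties":{"claw":{"type":"array","items":{"type":"number"}},"delta_pos":{"type":"array","items":{"type":"array","items":{"type":"number"}}},"angular":{"type":"array","items":{"type":"array","items":{"type":"number"}}},"force":{"type":"number"}},"required":["claw","delta_pos","angular"]}

```bash
mkdir -p pics; ls
cat > h.py <<'E'
import numpy as np, cv2
from cell import arm
from scipy.spatial.transform import Rotation as R
def px2w(p,im,z):
    K=im["mtx"];T=np.array(im["T"]);r=T[:3,:3]@np.linalg.inv(K)@np.array([p[0],p[1],1.]);o=T[:3,3]
    return o+r*(z-o[2])/r[2]
def proj(P,im):
    T=np.linalg.inv(np.array(im["T"]));c=T[:3,:3]@np.array(P)+T[:3,3];q=im["mtx"]@c;return q[:2]/q[2]
def save(im,name): cv2.imwrite(f"pics/{name}.png",cv2.cvtColor(im["frame"],cv2.COLOR_RGB2BGR))
E
python3 - <<'E'
from h import *
s=arm.observe();print(s)
for c in("top","side"):
    im=arm.get_image(c);save(im,c+"0");print(c,np.round(im["T"],3).tolist())
    for l,z in(("rack",0),("bay",.01),("tray",0),("clip_1",.01),("gauge_1",.01),("jar",0),("burr_stand",0),("file_brush",0)):
        for d in arm.place_of(l,im)[:5]:
            p=np.array(d["centre"])*[512,384];print(c,l,round(d["conf"],2),p.round(1),px2w(p,im,z).round(4))
E
```

```text
pics
{'clock': 0.0, 'joints': array([-1.44763246,  0.43520951,  0.02494948,  1.57408249, -0.01159267,
        1.13398048, -0.0750688 ]), 'dq': array([ 0.00086611,  0.00066672, -0.00226643, -0.00044096,  0.00018797,
        0.00278232,  0.00175131]), 'joint_efforts': array([ 2.74239092e-04, -6.67856169e+01,  9.85035449e-01, -3.14446843e+01,
       -6.04438107e-02,  4.32651769e-02,  1.92344050e-04]), 'position': array([0.13983915, 0.60864383, 0.22595871]), 'ee_rot': array([-3.53894052e-01, -3.12155831e+00,  2.41054799e-03]), 'force': array([ 0.6696049 , -0.14135118, -0.28614674]), 'ft_torque': array([-0.02435806,  0.03887673,  0.03898678]), 'gripper_force': 0.0, 'width': 1.0016556639687124}
top [[-0.02, -0.991, 0.13, 0.417], [-1.0, 0.021, 0.006, 0.017], [-0.009, -0.13, -0.991, 1.271], [0.0, 0.0, 0.0, 1.0]]
top rack 0.86 [196.2 195.7] [0.5888 0.1833 0.    ]
top rack 0.66 [339.8 139.1] [ 0.7454 -0.2336  0.    ]
top bay 0.64 [192.4 194.6] [0.5907 0.1928 0.01  ]
top tray 0.77 [329.6 207.3] [ 0.5475 -0.1957  0.    ]
top clip_1 0.94 [272.  197.4] [ 0.5779 -0.0324  0.01  ]
top clip_1 0.93 [17
[... 884 characters left out ...]
266.3] [ 0.5508 -0.2084  0.    ]
side clip_1 0.86 [263.7 212. ] [ 0.5732 -0.0413  0.01  ]
side clip_1 0.85 [247.9 141.5] [0.5963 0.2674 0.01  ]
side clip_1 0.83 [250.  158.7] [0.5844 0.1824 0.01  ]
side clip_1 0.71 [284.8 129.9] [0.7355 0.3004 0.01  ]
side clip_1 0.68 [195.  227.6] [ 0.38   -0.0519  0.01  ]
side gauge_1 0.75 [222.  164.4] [0.4926 0.1761 0.01  ]
side gauge_1 0.68 [228.6 177.4] [0.5023 0.1147 0.01  ]
side jar 0.97 [350.5 266.4] [ 0.7458 -0.2548  0.    ]
side jar 0.43 [229.3 179.2] [0.5044 0.1164 0.    ]
side burr_stand 0.96 [320.3 194.3] [ 0.7562 -0.0057  0.    ]
side file_brush 0.85 [296.1 143.4] [0.7565 0.2336 0.    ]
side file_brush 0.21 [250.5 155.8] [0.5915 0.2065 0.    ]
```

Run:
```python
import cv2
a=cv2.imread("pics/top0.png")[120:270,100:400]
b=cv2.imread("pics/side0.png")[100:320,170:400]
cv2.imwrite("pics/topc.png",cv2.resize(a,(800,400),interpolation=3))
cv2.imwrite("pics/sidec.png",cv2.resize(b,(627,600),interpolation=3))
```

```text
(no output)
```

View pics/topc.png

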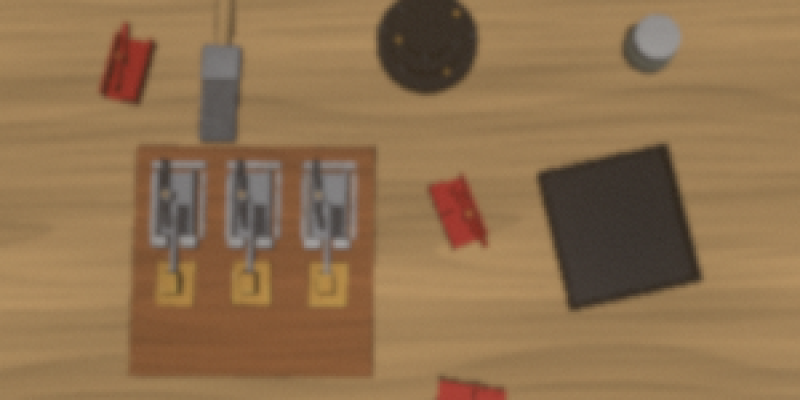

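View pics/sidec.png

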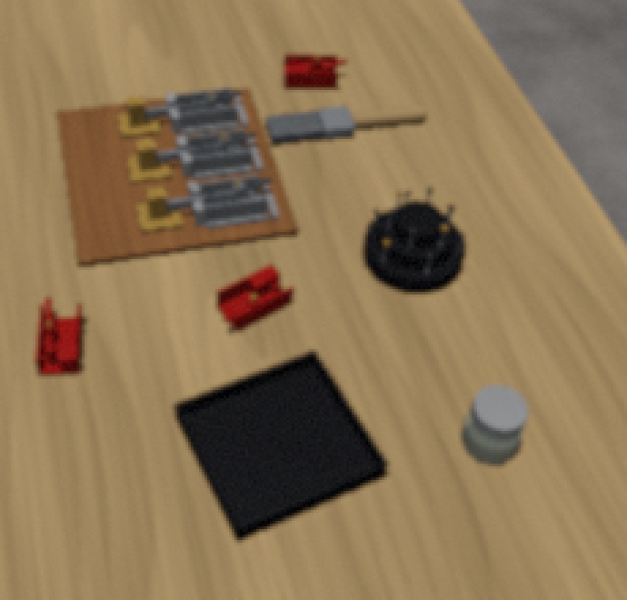

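The top and side views show a near-unrotated rack with three steel clips (top crop columns 175/253/328, row ~205) and brass gauges (row ~284). The tray is turned by about 12°. Red look-alikes, the brush, burr stand and jar are all clear of the work.

Run:
```python
from h import *
from scipy.optimize import least_squares
st=arm.get_image("top");ss=arm.get_image("side")
tp=lambda c:np.array(c)/800*300+[100,120]
sp=lambda c:np.array(c)*230/627+[170,100]
def fit(model,obs,x0):
    def P(x): 
        c,s=np.cos(x[2]),np.sin(x[2]); return [np.array([x[0]+c*a-s*b,x[1]+s*a+c*b,z]) for a,b,z in model]
    def f(x): 
        Q=P(x); return np.concatenate([proj(Q[i],im)-p for i,im,p in obs])
    r=least_squares(f,x0);print(r.x.round(4),f(r.x).round(1));return r.x
rm=[(.065,.128,.01),(.065,-.128,.01),(-.18,.128,.01),(-.18,-.128,.01)]
o=[(i,st,tp(c)) for i,c in enumerate([(137,146),(376,148),(130,375),(374,376)])]
o2=[(i,ss,sp(c)) for i,c in enumerate([(247,90),(297,233),(58,112),(79,262)])]
for q in(o,o2,o+o2): fit(rm,q,[.58,.18,0])
tm=[(.075,.07,.025),(.075,-.07,.025),(-.075,.07,.025),(-.075,-.07,.025)]
o=[(i,st,tp(c)) for i,c in enumerate([(538,172),(667,144),(570,310),(700,280)])]
o2=[(i,ss,sp(c)) for i,c in enumerate([(313,353),(386,466),(177,405),(239,538)])]
for q in(o,o2,o+o2): fit(tm,q,[.55,-.2,.2])
# gauge tops by colour
for n,im in(("top",st),("side",ss)):
  for l in("gauge_1","clip_1"):
    for d in arm.trace(l,im)[:6]:
      m=d["region"];y,x=np.nonzero(m);print(n,l,round(d["conf"],2),x.min(),x.max(),y.min(),y.max())
s=arm.observe();print(R.from_rotvec(s["ee_rot"]).as_matrix().round(3))
```

```text
[ 0.5832  0.1833 -0.025 ] [ 0.1 -0.4  0.1 -0.8 -0.3  0.5  0.1  0.6]
[ 0.585   0.1792 -0.0298] [ 1.2 -0.7  0.9 -0.5 -0.9 -0.1 -1.1  0.8]
[ 0.5841  0.1821 -0.0266] [ 0.5 -0.7  0.6 -1.   0.   0.1  0.5  0.3  0.6 -1.2  0.5 -1.2 -1.3 -0.5
 -1.4  0.2]
[ 0.552  -0.1984  0.1941] [-0.3 -0.5 -0.1 -0.5 -0.   0.2  0.5  0.7]
[ 0.5532 -0.2067  0.2114] [ 0.7 -0.4  1.6  0.4 -1.7  1.  -0.5 -1.1]
[ 0.5529 -0.2026  0.2035] [ 0.9 -0.5  1.  -1.   1.8  0.   2.2  0.   0.4 -1.5  0.8 -0.8 -2.1 -0.6
 -1.4 -2.8]
top gauge_1 0.84 158 172 197 235
top gauge_1 0.78 215 229 196 234
top gauge_1 0.6 187 201 198 235
top gauge_1 0.29 186 201 180 208
top clip_1 0.88 215 230 181 208
top clip_1 0.76 137 158 130 159
top clip_1 0.69 157 173 180 209
top clip_1 0.68 259 289 263 280
top clip_1 0.67 186 201 181 208
side gauge_1 0.66 213 231 134 149
side gauge_1 0.55 221 241 168 184
side gauge_1 0.48 217 234 151 166
side clip_1 0.81 234 257 132 146
side clip_1 0.79 183 200 209 237
side clip_1 0.79 274 294 120 132
side clip_1 0.63 243 267 164 180
side clip_1 0.56 238 262 147 163
[[-0.975  0.224  0.   ]
 [ 0.224  0.975  0.   ]
 [-0.     0.    -1.   ]]
```

Emit:
carry_out --claw '[4,4,4,4,4,4,4,4,4,4,4,4,4,4,4,4,4,4,4,4]' --delta_pos '[[0,0,0],[0,0,0],[-2.05,-2.3,0],[-2.05,-2.3,0],[-2.05,-2.3,0],[-2.05,-2.3,0],[-2.05,-2.3,0],[-2.05,-2.3,0],[-2.05,-2.3,0],[-2.05,-2.3,0],[-2.05,-2.3,0],[-2.05,-2.3,0],[-2.05,-2.3,0],[-2.05,-2.3,0],[-2.05,-2.3,0],[-2.05,-2.3,0],[-2.05,-2.3,0],[-2.05,-2.3,0],[-2.05,-2.3,0],[-2.05,-2.3,0]]' --angular '[[0,0,-0.1],[0,0,-0.1],[0,0,0],[0,0,0],[0,0,0],[0,0,0],[0,0,0],[0,0,0],[0,0,0],[0,0,0],[0,0,0],[0,0,0],[0,0,0],[0,0,0],[0,0,0],[0,0,0],[0,0,0],[0,0,0],[0,0,0],[0,0,0]]'

```text
clock: 3.2
position: [0.4989, 0.1847, 0.2269]
ee_rot: [0.041, 3.141, 0.0]
force: [-0.1, 1.7, 0.3]
width: 0.435
gripper_force: 0.0
```

```bash
cat >> h.py <<'E'
def fish(p,im,z):
    K=im["mtx"];T=np.array(im["T"]);d=(np.array(p)-K[:2,2])/[K[0,0],K[1,1]];th=np.hypot(*d)
    r=T[:3,:3]@np.r_[np.sin(th)*d/max(th,1e-9),np.cos(th)];o=T[:3,3];return o+r*(z-o[2])/r[2]
def fproj(P,im):
    T=np.linalg.inv(np.array(im["T"]));c=T[:3,:3]@np.array(P)+T[:3,3];h=np.hypot(*c[:2]);th=np.arctan2(h,c[2])
    return im["mtx"][:2,2]+th*c[:2]/h*[im["mtx"][0,0],im["mtx"][1,1]]
E
python3 - <<'E'
from h import *
s=arm.observe();print(s["clock"],s["position"],s["force"],s["width"],R.from_rotvec(s["ee_rot"]).as_matrix().round(3))
im=arm.get_image("wrist");save(im,"w0");print(np.round(im["T"],3).tolist(),im["mtx"])
c,sn=np.cos(-.026),np.sin(-.026)
f=cv2.cvtColor(im["frame"],cv2.COLOR_RGB2BGR)
for y in(.08,0,-.08):
  for (dx,dy) in((-10,-8),(-10,8),(10,8),(10,-8)):
    a,b=-.085+dx/1e3,y+dy/1e3
    q=fproj([.584+c*a-sn*b,.182+sn*a+c*b,.05],im);f[int(round(q[1])),int(round(q[0]))]=(0,0,255);print(q.round(1),end=" ")
cv2.imwrite("pics/w0b.png",cv2.resize(f,(800,600),interpolation=cv2.INTER_NEAREST))
E
```

```text
3.2 [0.49888394 0.18472925 0.22691556] [-0.09809906  1.68415404  0.26958985] 0.43538989532968053 [[-1.     0.026  0.   ]
 [ 0.026  1.     0.   ]
 [-0.     0.    -1.   ]]
[[0.026, 0.967, 0.255, 0.429], [1.0, -0.025, -0.007, 0.188], [-0.0, 0.255, -0.967, 0.385], [0.0, 0.0, 0.0, 1.0]] [[297.31863964   0.         257.99504214]
 [  0.         297.31863964 187.46496221]
 [  0.           0.           1.        ]]
[318.8 163.8] [332.1 164. ] [331.2 180.7] [318.1 180.6] [249.7 163.5] [263.7 163.5] [263.6 180.5] [249.8 180.5] [181.4 164. ] [194.6 163.8] [195.4 180.6] [182.3 180.6]
```

View pics/w0b.png

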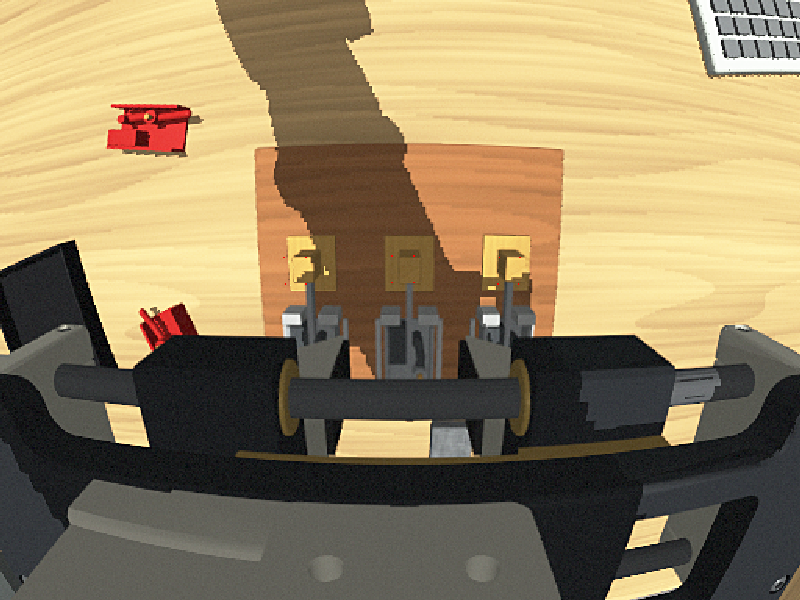

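Run:
```python
from h import *
im=arm.get_image("wrist")
for n,c,z in(("BL",(256,149),.01),("BR",(562,150),.01),("foot m",(410,236),.016),("footr",(506.5,236),.016),("footl",(311.5,236),.016)):
    print(n,fish(np.array(c)*.64,im,z).round(4))
f=cv2.cvtColor(im["frame"],cv2.COLOR_RGB2BGR)[140:225,160:360]
cv2.imwrite("pics/w1.png",cv2.resize(f,(800,340),interpolation=cv2.INTER_NEAREST))
st=arm.get_image("top")
f=cv2.cvtColor(st["frame"],cv2.COLOR_RGB2BGR);cv2.imwrite("pics/t1.png",f)
```

```text
BL [0.4058 0.062  0.01  ]
BR [0.4139 0.314  0.01  ]
foot m [0.4834 0.1861 0.016 ]
footr [0.4851 0.2645 0.016 ]
footl [0.4804 0.1064 0.016 ]
```

View pics/w1.png

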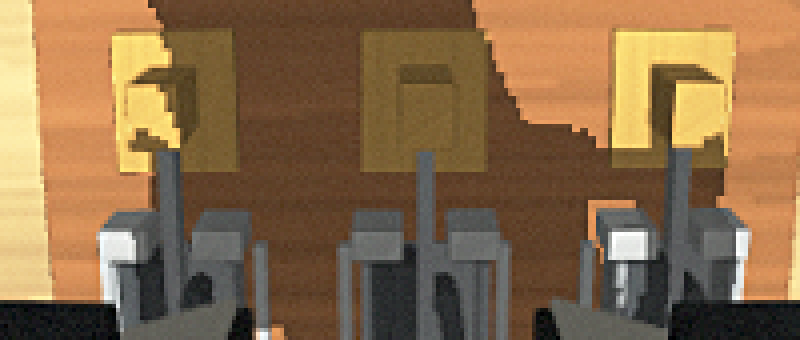

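Run:
```python
from h import *
s=arm.observe();im=arm.get_image("wrist");print(s["clock"],s["position"],im["T"][:3,3])
f=cv2.cvtColor(im["frame"],cv2.COLOR_RGB2HSV);m=(abs(f[...,0].astype(int)-22)<=3)&(f[...,1]>135)
m[:140]=0;m[185:]=0;m[:,:185]=0;m[:,350:]=0
n,l,st,c=cv2.connectedComponentsWithStats(m.astype(np.uint8))
for i in range(1,n):
    if st[i,4]>40: print(st[i])
print(f[150:185:3,266].tolist())
print(im["frame"][170,240:300].tolist())
for l in("gauge_1","bay","rack"):
  for d in arm.place_of(l,im)[:4]:
    p=np.array(d["centre"])*[512,384];print(l,round(d["conf"],2),p.round(1),fish(p,im,0. if l=="rack" else .01).round(4))
for d in arm.trace("gauge_1",im)[:4]:
  y,x=np.nonzero(d["region"]);print(x.min(),x.max(),y.min(),y.max())
```

```text
3.35 [0.4992948  0.18371563 0.2267866 ] [0.42963836 0.18691697 0.38465625]
[185 150  31  35 639]
[247 150  32  35 624]
[309 150  31  35 711]
[[17, 146, 108], [18, 145, 121], [18, 139, 128], [18, 144, 99], [18, 155, 92], [19, 160, 118], [19, 149, 125], [18, 151, 120], [20, 150, 124], [18, 158, 123], [19, 160, 116], [18, 165, 125]]
[[105, 70, 44], [102, 69, 46], [101, 69, 41], [104, 74, 48], [103, 70, 42], [99, 67, 39], [103, 70, 43], [113, 85, 45], [126, 101, 54], [124, 98, 58], [126, 100, 59], [117, 93, 50], [118, 91, 50], [123, 94, 49], [130, 99, 56], [115, 88, 49], [109, 88, 41], [121, 96, 51], [121, 95, 52], [121, 93, 51], [118, 94, 48], [125, 100, 56], [120, 91, 48], [126, 98, 52], [123, 93, 51], [121, 96, 51], [121, 94, 47], [119, 95, 52], [119, 91, 45], [116, 94, 56], [116, 89, 49], [118, 92, 47], [120, 96, 55], [121, 95, 50], [125, 100, 56], [120, 92, 51], [116, 92, 47], [122, 100, 54], [110, 84, 48], [97, 68, 40], [98, 67, 44], [99, 66, 40], [103, 69, 46], [103, 69, 47], [103, 68, 43], [104, 72, 49], [98, 65, 42], [94, 64, 38], [95, 66, 42], [86, 57, 37], [192, 129, 75], [223, 149, 92], [217, 144, 89], [224, 155, 97], [224, 152, 97], [224, 151, 94], [224, 149, 95], [224, 152, 94], [225, 154, 93], [222, 149, 92]]
gauge_1 0.98 [199.  163.4] [0.4939 0.1082 0.01  ]
gauge_1 0.73 [325.4 165.3] [0.5011 0.2723 0.01  ]
gauge_1 0.57 [261.9 163.9] [0.4973 0.1896 0.01  ]
247 277 149 235
184 216 151 216
309 340 150 221
```

Run:
```python
from h import *
im=arm.get_image("wrist")
for a,b in((185,216),(247,279),(309,340)):
    P=[fish((u-.0,v),im,.016) for u,v in((a,150),(b,150),(a,185),(b,185))];print(np.round(P,4)[:,:2].tolist(),np.mean(P,0).round(4))
st=arm.get_image("top");f=cv2.cvtColor(st["frame"],cv2.COLOR_RGB2HSV);print(st["T"][:3,3])
si=arm.get_image("side")
for n,im,box in(("side",si,(120,200,205,250)),):
    f=cv2.cvtColor(im["frame"],cv2.COLOR_RGB2HSV);m=(abs(f[...,0].astype(int)-22)<=4)&(f[...,1]>135);q=np.zeros_like(m);y0,y1,x0,x1=box;q[y0:y1,x0:x1]=m[y0:y1,x0:x1]
    k,l,s,c=cv2.connectedComponentsWithStats(q.astype(np.uint8));print([x.tolist() for x in s[1:] if x[4]>30])
```

```text
[[0.4732, 0.0956], [0.4748, 0.1357], [0.5191, 0.0921], [0.5202, 0.1333]] [0.4968 0.1142 0.016 ]
[[0.4761, 0.1747], [0.477, 0.2146], [0.5211, 0.1733], [0.5221, 0.2143]] [0.4991 0.1942 0.016 ]
[[0.4775, 0.2526], [0.4777, 0.2933], [0.523, 0.2532], [0.5239, 0.295]] [0.5005 0.2735 0.016 ]
[0.41665731 0.01719663 1.27136361]
[[213, 136, 15, 14, 130], [217, 151, 16, 16, 135], [220, 168, 17, 17, 180]]
```

Run:
```python
from h import *
from scipy.optimize import least_squares
K={c:arm.get_image(c) for c in("top","side")}
def quad(img,cond,minA):
    k,l,s,c=cv2.connectedComponentsWithStats(cond.astype(np.uint8));i=1+np.argmax(s[1:,4])
    m=(l==i).astype(np.uint8);m=cv2.morphologyEx(m,cv2.MORPH_CLOSE,np.ones((9,9)))
    ct=max(cv2.findContours(m,0,2)[0],key=cv2.contourArea);h=cv2.convexHull(ct)
    for e in np.linspace(.01,.15,60):
        q=cv2.approxPolyDP(h,e*cv2.arcLength(h,True),True)
        if len(q)==4: break
    return q[:,0].astype(float)+0.
def fit(model,obs,x0):
    def f(x):
        c,s=np.cos(x[2]),np.sin(x[2]); r=[]
        for im,q in obs:
            for a,b,z in model:
                p=proj([x[0]+c*a-s*b,x[1]+s*a+c*b,z],im);d=q-p;r.extend(d[np.argmin((d**2).sum(1))])
        return np.array(r)
    r=least_squares(f,x0);print(r.x.round(4),abs(f(r.x)).max().round(1))
rm=[(.065,.128,.01),(.065,-.128,.01),(-.18,.128,.01),(-.18,-.128,.01)]
tm=[(.075,.07,.025),(.075,-.07,.025),(-.075,.07,.025),(-.075,-.07,.025)]
O={}
for c in K:
    b=cv2.imread(f"pics/{c}0.png");h=cv2.cvtColor(b,cv2.COLOR_BGR2HSV);g=b.astype(int)
    y,x=(195,240) if c=="top" else (185,205); print(c,"board px",h[y+45 if c=="top" else y,x-40 if c=="top" else x], "table",h[300,100])
    x2=[]
    board=(h[...,0]<14)&(h[...,1]>100)&(h[...,1]<200)&(h[...,2]>60)&(h[...,2]<190)
    tray=(h[...,2]<70)
    if c=="top": tray[:,:290]=0;tray[:170]=0
    else: tray[:225]=0
    for n,m in(("rack",board),("tray",tray)):
        q=quad(b,m,0);O[c,n]=q;print(n,q.tolist())
for n,mo,x0 in(("rack",rm,[.584,.19,-.02]),("tray",tm,[.55,-.2,.2])):
    for c in K: fit(mo,[(K[c],O[c,n])],x0)
```

```text
top board px [ 13 150 133] table [ 17 114 161]
rack [[239.0, 177.0], [237.0, 260.0], [149.0, 259.0], [153.0, 175.0]]
tray [[348.0, 175.0], [361.0, 224.0], [314.0, 234.0], [303.0, 185.0]]
side board px [ 14 154 121] table [ 18 104 165]
rack [[186.0, 209.0], [200.0, 217.0], [191.0, 237.0], [182.0, 231.0]]
tray [[96.0, 225.0], [66.0, 274.0], [0.0, 278.0], [0.0, 225.0]]
[ 0.584   0.1849 -0.0385] 2.0
[ 0.4406  0.0175 -0.0771] 45.9
[ 0.5533 -0.197   0.195 ] 2.1
[ 0.1123 -0.0219  0.0356] 35.8
```

Emit:
carry_out --claw '[5,5,5,5,5,5,5,5,5,5,5,1.2,1.2,1.2,1.2,1.2]' --delta_pos '[[0,0.4,2],[0,0,2.5],[0,0,2.5],[0,0,2.5],[0,0,2.5],[0,0,2.5],[0,0,2],[0,0,2],[0,0,1],[0,0,1],[0,0,0],[0,0,0],[0,0,0],[0,0,0],[0,0,0],[0,0,0]]' --angular '[[0,0,0],[0,0,0],[0,0,0],[0,0,0],[0,0,0],[0,0,0],[0,0,0],[0,0,0],[0,0,0],[0,0,0],[0,0,0],[0,0,0],[0,0,0],[0,0,0],[0,0,0],[0,0,0]]' --force 3

```text
clock: 5.45
position: [0.4984, 0.1898, 0.0221]
ee_rot: [0.041, 3.141, 0.0]
force: [-0.1, -0.3, 3.5]
width: 0.173
gripper_force: 3.0
```

Run:
```python
from h import *
im=arm.get_image("wrist");s=arm.observe();print(s["position"],s["force"],s["ft_torque"],s["width"]*.0918,s["gripper_force"])
f=cv2.cvtColor(im["frame"],cv2.COLOR_RGB2BGR)[120:320,130:390]
cv2.imwrite("pics/w2.png",cv2.resize(f,(780,600),interpolation=cv2.INTER_NEAREST))
```

```text
[0.49837401 0.18976249 0.02203981] [-0.3205601  -0.41751302  3.08442326] [-0.07107711  0.07322481 -0.05717815] 0.016222050708696846 3.0020099133253098
```

View pics/w2.png

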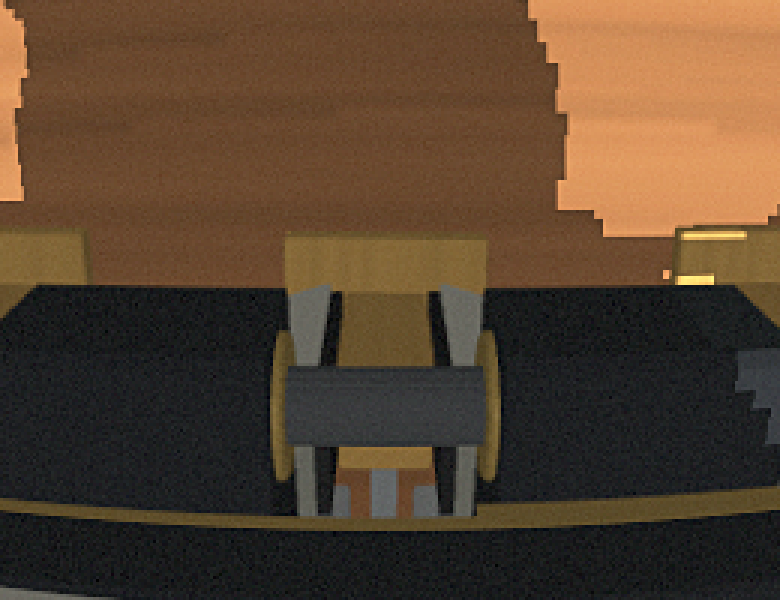

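Emit:
carry_out --claw '[1.2,1.2,1.2,1.2,1.2,1.2,1.2,1.2,1.2]' --delta_pos '[[0,0,0],[0,0,0],[0,0,0],[0.1,0,0],[0.1,0,0],[0.1,0,0],[0.1,0,0],[0.1,0,0],[0.1,0,0]]' --angular '[[0,0,0],[0,0,0],[0,0,0],[0,0,0],[0,0,0],[0,0,0],[0,0,0],[0,0,0],[0,0,0]]' --force 22

```text
clock: 6.4
position: [0.495, 0.19, 0.0222]
ee_rot: [0.042, 3.136, 0.001]
force: [7.7, -1.9, -1.7]
width: 0.177
gripper_force: 22.0
```

Emit:
carry_out --claw '[1.2,1.2]' --delta_pos '[[0.1,0,0],[0.1,0,0]]' --angular '[[0,0,0],[0,0,0]]'

```text
clock: 6.6
position: [0.4932, 0.1901, 0.0223]
ee_rot: [0.042, 3.136, 0.002]
force: [9.5, -1.3, -2.3]
width: 0.177
gripper_force: 22.0
```

Emit:
carry_out --claw '[1.2,1.2]' --delta_pos '[[0.1,0,0],[0.1,0,0]]' --angular '[[0,0,0],[0,0,0]]'

```text
clock: 6.8
position: [0.4912, 0.1901, 0.0223]
ee_rot: [0.042, 3.136, 0.002]
force: [8.3, -1.2, -1.1]
width: 0.172
gripper_force: 22.0
```

Emit:
carry_out --claw '[5,5,5,5,5,5,5,5,5,5,5,5,1.2,1.2,1.2,1.2,1.2]' --delta_pos '[[0,0,0],[0,0,0],[0,0,0],[0,0,-1.5],[0,0,-3],[-0.5,2.6,0],[-0.5,2.8,0],[0,2.7,0],[0,0,0],[0,0,2],[0,0,2],[0,0,0.5],[0,0,0],[0,0,0],[0,0,0],[0,0,0],[0,0,0]]' --angular '[[0,0,0],[0,0,0],[0,0,0],[0,0,0],[0,0,0],[0,0,0],[0,0,0],[0,0,0],[0,0,0],[0,0,0],[0,0,0],[0,0,0],[0,0,0],[0,0,0],[0,0,0],[0,0,0],[0,0,0]]' --force 3

```text
clock: 8.5
position: [0.5006, 0.2706, 0.0223]
ee_rot: [0.041, 3.141, 0.0]
force: [0.4, -0.8, 3.6]
width: 0.176
gripper_force: 3.0
```

Emit:
carry_out --claw '[1.2,1.2,1.2,1.2,1.2,1.2,1.2,1.2,1.2]' --delta_pos '[[0,0,0],[0,0,0],[0,0,0],[0.1,0,0],[0.1,0,0],[0.1,0,0],[0.1,0,0],[0.1,0,0],[0.1,0,0]]' --angular '[[0,0,0],[0,0,0],[0,0,0],[0,0,0],[0,0,0],[0,0,0],[0,0,0],[0,0,0],[0,0,0]]' --force 22

```text
clock: 9.4
position: [0.4959, 0.2712, 0.0223]
ee_rot: [0.041, 3.138, 0.002]
force: [5.1, -0.6, 3.6]
width: 0.176
gripper_force: 21.9
```

Emit:
carry_out --claw '[1.2,1.2]' --delta_pos '[[0.1,0,0],[0.1,0,0]]' --angular '[[0,0,0],[0,0,0]]'

```text
clock: 9.6
position: [0.4939, 0.2713, 0.0223]
ee_rot: [0.041, 3.138, 0.002]
force: [5.0, -0.6, 3.6]
width: 0.174
gripper_force: 21.9
```

Emit:
carry_out --claw '[1.2,1.2]' --delta_pos '[[0.1,0,0],[0.1,0,0]]' --angular '[[0,0,0],[0,0,0]]'

```text
clock: 9.8
position: [0.4919, 0.2713, 0.0223]
ee_rot: [0.041, 3.138, 0.002]
force: [4.9, -0.8, 4.5]
width: 0.174
gripper_force: 21.9
```

Emit:
carry_out --claw '[5,5,5,5,5,5,5,5,5,5,5,5,5,5,1.2,1.2,1.2,1.2,1.2]' --delta_pos '[[0,0,0],[0,0,0],[0,0,0],[0,0,-1.5],[0,0,-3],[-0.5,-3,0],[-0.5,-4,0],[0,-4,0],[0,-3,0],[0,-2.1,0],[0,0,0],[0,0,2],[0,0,2],[0,0,0.5],[0,0,0],[0,0,0],[0,0,0],[0,0,0],[0,0,0]]' --angular '[[0,0,0],[0,0,0],[0,0,0],[0,0,0],[0,0,0],[0,0,0],[0,0,0],[0,0,0],[0,0,0],[0,0,0],[0,0,0],[0,0,0],[0,0,0],[0,0,0],[0,0,0],[0,0,0],[0,0,0],[0,0,0],[0,0,0]]' --force 3

```text
clock: 11.7
position: [0.4964, 0.1098, 0.0222]
ee_rot: [0.041, 3.141, 0.0]
force: [0.2, 1.1, 3.3]
width: 0.172
gripper_force: 3.0
```

Emit:
carry_out --claw '[1.2,1.2,1.2,1.2,1.2,1.2,1.2,1.2,1.2]' --delta_pos '[[0,0,0],[0,0,0],[0,0,0],[0.1,0,0],[0.1,0,0],[0.1,0,0],[0.1,0,0],[0.1,0,0],[0.1,0,0]]' --angular '[[0,0,0],[0,0,0],[0,0,0],[0,0,0],[0,0,0],[0,0,0],[0,0,0],[0,0,0],[0,0,0]]' --force 22

```text
clock: 12.6
position: [0.4935, 0.11, 0.0224]
ee_rot: [0.041, 3.135, 0.001]
force: [10.7, -1.6, -2.5]
width: 0.176
gripper_force: 22.0
```

Emit:
carry_out --claw '[1.2,1.2]' --delta_pos '[[0.1,0,0],[0.1,0,0]]' --angular '[[0,0,0],[0,0,0]]'

```text
clock: 12.8
position: [0.4916, 0.1101, 0.0224]
ee_rot: [0.042, 3.135, 0.001]
force: [8.6, -0.5, -1.2]
width: 0.17
gripper_force: 22.0
```

Emit:
carry_out --claw '[1.2,1.2]' --delta_pos '[[0.1,0,0],[0.1,0,0]]' --angular '[[0,0,0],[0,0,0]]'

```text
clock: 13.0
position: [0.4896, 0.1102, 0.0225]
ee_rot: [0.041, 3.135, 0.001]
force: [9.0, -0.3, -0.1]
width: 0.168
gripper_force: 22.0
```

Emit:
carry_out --claw '[5,5,5,5,5,5,5,5,5,5,5,5,5,5,1.2,1.2,1.2,1.2,1.2]' --delta_pos '[[0,0,0],[0,0,0],[0,0,0],[0,0,-1.5],[0,0,-3],[0,3,0],[0,4,0],[0,4,0],[0,3,0],[0,2.1,0],[0,0,0],[0,0,2],[0,0,2],[0,0,0.5],[0,0,0],[0,0,0],[0,0,0],[0,0,0],[0,0,0]]' --angular '[[0,0,0],[0,0,0],[0,0,0],[0,0,0],[0,0,0],[0,0,0],[0,0,0],[0,0,0],[0,0,0],[0,0,0],[0,0,0],[0,0,0],[0,0,0],[0,0,0],[0,0,0],[0,0,0],[0,0,0],[0,0,0],[0,0,0]]' --force 3

```text
clock: 14.9
position: [0.4906, 0.2712, 0.0223]
ee_rot: [0.041, 3.141, 0.001]
force: [-1.1, -1.2, 3.5]
width: 0.176
gripper_force: 3.0
```

Emit:
carry_out --claw '[1.2,1.2,1.2,1.2,1.2,1.2,1.2,1.2,1.2,1.2,1.2,1.2,1.2,1.2,1.2,1.2,1.2,1.2,1.2]' --delta_pos '[[0,0,0],[0,0,0],[0,0,0],[0.2,0,0],[0.2,0,0],[0.3,0,0],[0.3,0,0],[0.3,0,0],[0.3,0,0],[0.3,0,0],[0.3,0,0],[0.3,0,0],[0.3,0,0],[0.3,0,0],[0.3,0,0],[0.3,0,0],[0.3,0,0],[0.2,0,0],[0,0,0]]' --angular '[[0,0,0],[0,0,0],[0,0,0],[0,0,0],[0,0,0],[0,0,0],[0,0,0],[0,0,0],[0,0,0],[0,0,0],[0,0,0],[0,0,0],[0,0,0],[0,0,0],[0,0,0],[0,0,0],[0,0,0],[0,0,0],[0,0,0]]' --force 22

```text
clock: 16.8
position: [0.4488, 0.2726, 0.0223]
ee_rot: [0.04, 3.14, 0.002]
force: [3.0, -0.3, 6.8]
width: 0.176
gripper_force: 22.0
```

Emit:
carry_out --claw '[5,5,5,5,5,5,5,5,5,5,5,5,5]' --delta_pos '[[0,0,0],[0,0,0],[0,0,0],[0,0,-2],[0,0,-3],[0,0,-3],[-2.5,0,0],[-3,0,0],[-3,0,0],[-3,0,0],[-2.2,0,0],[0,0,0],[0,0,0]]' --angular '[[0,0,0],[0,0,0],[0,0,0],[0,0,0],[0,0,0],[0,0,0],[0,0,0],[0,0,0],[0,0,0],[0,0,0],[0,0,0],[0,0,0],[0,0,0]]'

```text
clock: 18.1
position: [0.5846, 0.2682, 0.101]
ee_rot: [-0.041, -3.14, 0.001]
force: [-0.3, -0.5, -0.9]
width: 0.547
gripper_force: 0.0
```

Run:
```python
from h import *
im=arm.get_image("wrist");s=arm.observe();print(s["position"],s["force"],s["width"])
print(fproj([.5855,.2688,.036],im),fproj([.449,.272,.05],im))
cv2.imwrite("pics/w3.png",cv2.cvtColor(im["frame"],cv2.COLOR_RGB2BGR))
```

```text
[0.58405077 0.26852816 0.10110745] [-0.10564206  0.29473558 -0.90619611] 0.545357626217127
[257.62300016 202.21124796] [257.03682575  20.13752012]
```

View pics/w3.png

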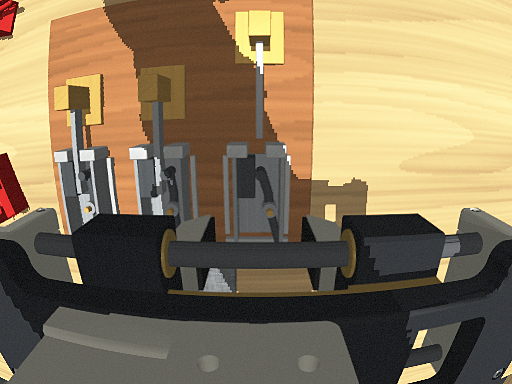

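Emit:
carry_out --claw '[5.3,5.3,5.3,5.3,5.3,5.3,5.3,5.3,5.3,3.5,3.5,3.5,3.5,3.5]' --delta_pos '[[0,0,2],[0,0,2],[0,0,1.5],[0,0,1],[0,0,0.6],[0,0,0.5],[0,0,0.3],[0,0,0.2],[0,0,0],[0,0,0],[0,0,0],[0,0,0],[0,0,0],[0,0,0]]' --angular '[[0,0,0],[0,0,0],[0,0,0],[0,0,0],[0,0,0],[0,0,0],[0,0,0],[0,0,0],[0,0,0],[0,0,0],[0,0,0],[0,0,0],[0,0,0],[0,0,0]]' --force 4

```text
clock: 19.55
position: [0.5855, 0.2686, 0.0211]
ee_rot: [0.041, 3.141, 0.0]
force: [-0.7, 0.1, 3.1]
width: 0.437
gripper_force: 4.0
```

Emit:
carry_out --claw '[3.5,3.5,3.5,3.5,3.5,3.5,3.5,3.5,3.5,3.5,3.5,3.5]' --delta_pos '[[0,0,0],[0,0,0],[0,0,0],[0,0,-0.3],[0,0,-0.5],[0,0,-1],[0,0,-1],[0,0,-2],[0,0,-2.5],[0,0,-2.5],[0,0,-1],[0,0,0]]' --angular '[[0,0,0],[0,0,0],[0,0,0],[0,0,0],[0,0,0],[0,0,0],[0,0,0],[0,0,0],[0,0,0],[0,0,0],[0,0,0],[0,0,0]]' --force 25

```text
clock: 20.75
position: [0.5858, 0.2691, 0.1306]
ee_rot: [0.04, 3.139, 0.003]
force: [1.0, -0.9, -2.6]
width: 0.435
gripper_force: 25.0
```

Run:
```python
from h import *
im=arm.get_image("side");s=arm.observe();print(s["position"],s["force"],s["width"],s["gripper_force"])
cv2.imwrite("pics/s3.png",cv2.resize(cv2.cvtColor(im["frame"],cv2.COLOR_RGB2BGR)[60:310,130:430],(720,600)))
```

```text
[0.58505271 0.26867366 0.12904876] [ 0.2555207   0.18633647 -3.00045321] 0.43072189454505255 24.999777674674988
```

View pics/s3.png

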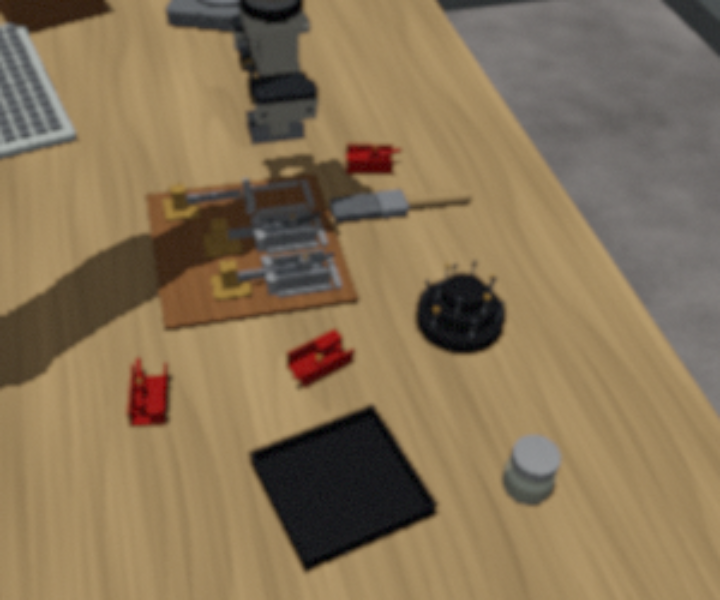

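Emit:
carry_out --claw '[3.5,3.5,3.5,3.5,3.5,3.5,3.5,3.5,3.5,3.5,3.5,3.5,3.5,3.5,3.5,3.5,3.5,3.5,3.5,3.5]' --delta_pos '[[0.1,-1,0],[0.1,-1.8,0],[0.1,-2.7,0],[0.1,-2.7,0],[0.1,-2.7,0],[0.1,-2.7,0],[0.1,-2.7,0],[0.1,-2.7,0],[0.1,-2.7,0],[0.1,-2.7,0],[0.1,-2.7,0],[0.1,-2.7,0],[0.1,-2.7,0],[0.1,-2.7,0],[0.1,-2.7,0],[0.1,-2.7,0],[0.1,-2.7,0],[0.1,-2.5,0],[0.1,-2,0],[0.1,-1.5,0]]' --angular '[[0,0,0],[0,0,0],[0,0,0],[0,0,0],[0,0,0],[0,0,0],[0,0,0],[0,0,0],[0,0,0],[0,0,0],[0,0,0],[0,0,0],[0,0,0],[0,0,0],[0,0,0],[0,0,0],[0,0,0],[0,0,0],[0,0,0],[0,0,0]]'

```text
clock: 22.8
position: [0.5503, -0.2268, 0.1279]
ee_rot: [-0.045, -3.139, 0.001]
force: [-0.0, -0.1, -1.3]
width: 0.436
gripper_force: 25.0
```

Emit:
carry_out --claw '[3.5,3.5,3.5,3.5]' --delta_pos '[[0,0,0],[0,0,0],[0,0,0],[0,0,0]]' --angular '[[0,0,-0.11],[0,0,-0.11],[0,0,0],[0,0,0]]'

```text
clock: 23.2
position: [0.5518, -0.2241, 0.1283]
ee_rot: [0.299, -3.127, -0.001]
force: [-0.3, -0.6, -2.5]
width: 0.437
gripper_force: 25.0
```

Run:
```python
from h import *
im=arm.get_image("wrist");s=arm.observe();print(s["position"],s["ee_rot"],s["force"],s["width"],s["gripper_force"])
for d in arm.place_of("tray",im)[:2]:
    p=np.array(d["centre"])*[512,384];print(d["conf"],p,fish(p,im,0))
cv2.imwrite("pics/w4.png",cv2.cvtColor(im["frame"],cv2.COLOR_RGB2BGR))
```

```text
[ 0.55203081 -0.22390358  0.12842847] [ 2.99414365e-01 -3.12671493e+00 -5.95516523e-04] [-0.42345343  1.10635702 -1.43662815] 0.42976576905078256 24.99973475933075
```

View pics/w4.png

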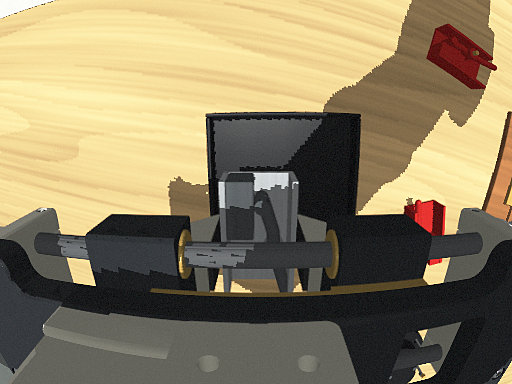

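Emit:
carry_out --claw '[3.5,3.5,3.5,3.5,3.5,3.5,3.5,3.5,3.5,3.5,3.5]' --delta_pos '[[-0.3,1.2,0],[-0.3,1.2,0],[0,0,0],[0,0,2],[0,0,2.5],[0,0,2],[0,0,1.5],[0,0,1],[0,0,0.7],[0,0,0.4],[0,0,0]]' --angular '[[0,0,0],[0,0,0],[0,0,0],[0,0,0],[0,0,0],[0,0,0],[0,0,0],[0,0,0],[0,0,0],[0,0,0],[0,0,0]]'

```text
clock: 24.4
position: [0.5538, -0.1991, 0.0276]
ee_rot: [0.305, -3.127, -0.0]
force: [0.1, 0.0, -2.4]
width: 0.435
gripper_force: 25.0
```

Run:
```python
from h import *
im=arm.get_image("wrist");s=arm.observe();print(s["position"],s["ee_rot"],s["force"],s["width"],s["gripper_force"])
cv2.imwrite("pics/w5.png",cv2.cvtColor(im["frame"],cv2.COLOR_RGB2BGR))
```

```text
[ 0.55402578 -0.1991742   0.02801007] [-3.04449029e-01  3.12639856e+00 -2.41320070e-04] [-0.28752411  0.2093511  -1.66616997] 0.4324737861020153 24.99961942434311
```

View pics/w5.png

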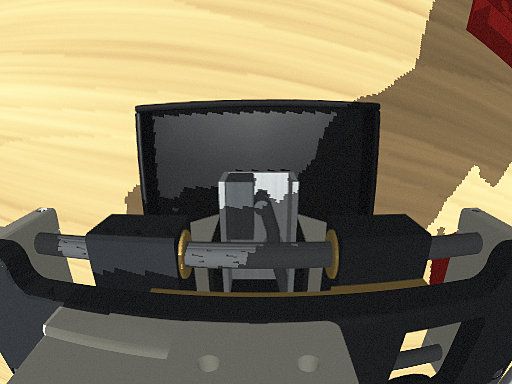

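Emit:
carry_out --claw '[3.5,3.5,3.5,3.5,3.5,3.5]' --delta_pos '[[0,0,0.3],[0,0,0.3],[0,0,0.2],[0,0,0.2],[0,0,0.1],[0,0,0]]' --angular '[[0,0,0],[0,0,0],[0,0,0],[0,0,0],[0,0,0],[0,0,0]]'

```text
clock: 25.05
position: [0.5537, -0.1991, 0.0165]
ee_rot: [0.304, -3.127, -0.0]
force: [1.0, -0.3, -2.0]
width: 0.433
gripper_force: 25.0
```

Emit:
carry_out --claw '[3.5,3.5]' --delta_pos '[[0,0,0.1],[0,0,0]]' --angular '[[0,0,0],[0,0,0]]'

```text
clock: 25.25
position: [0.5538, -0.1991, 0.0156]
ee_rot: [0.305, -3.127, -0.0]
force: [0.3, 0.0, -1.7]
width: 0.433
gripper_force: 25.0
```

Emit:
carry_out --claw '[3.5,3.5]' --delta_pos '[[0,0,0.05],[0,0,0]]' --angular '[[0,0,0],[0,0,0]]'

```text
clock: 25.45
position: [0.5538, -0.1991, 0.0152]
ee_rot: [0.304, -3.127, -0.0]
force: [0.6, 0.2, -1.1]
width: 0.434
gripper_force: 25.0
```

Emit:
carry_out --claw '[3.5,3.5]' --delta_pos '[[0,0,0.05],[0,0,0]]' --angular '[[0,0,0],[0,0,0]]'

```text
clock: 25.65
position: [0.5539, -0.1991, 0.015]
ee_rot: [-0.304, 3.127, 0.0]
force: [-1.6, 1.2, 3.4]
width: 0.434
gripper_force: 25.0
```

Contact with the floor (force now +3.4 N); release and back off.

Emit:
carry_out --claw '[4.4,4.8,5.3,5.3,5.3,5.3,5.3,5.3,5.3,5.3,5.3,5.3]' --delta_pos '[[0,0,0],[0,0,0],[0,0,0],[0,0,0],[0,0,-0.5],[0,0,-1.5],[0,0,-3],[0,0,-3],[0,0,-3],[0,0,-3],[0,0,0],[0,0,0]]' --angular '[[0,0,0],[0,0,0],[0,0,0],[0,0,0],[0,0,0],[0,0,0],[0,0,0],[0,0,0],[0,0,0],[0,0,0],[0,0,0],[0,0,0]]'

```text
clock: 26.85
position: [0.5543, -0.1992, 0.1563]
ee_rot: [-0.304, 3.124, -0.001]
force: [-0.2, 0.3, -0.6]
width: 0.574
gripper_force: 0.0
```

Run:
```python
from h import *
a=arm.get_image("wrist");b=arm.get_image("side");s=arm.observe();print(s["position"],s["force"])
A=cv2.resize(cv2.cvtColor(a["frame"],cv2.COLOR_RGB2BGR)[60:300,100:420],(400,300));B=cv2.resize(cv2.cvtColor(b["frame"],cv2.COLOR_RGB2BGR)[110:290,170:410],(400,300))
cv2.imwrite("pics/f.png",np.hstack([A,B]))
```

```text
[ 0.55329135 -0.19889639  0.15449282] [ 0.31520783 -0.35145922  0.49236946]
```

View pics/f.png

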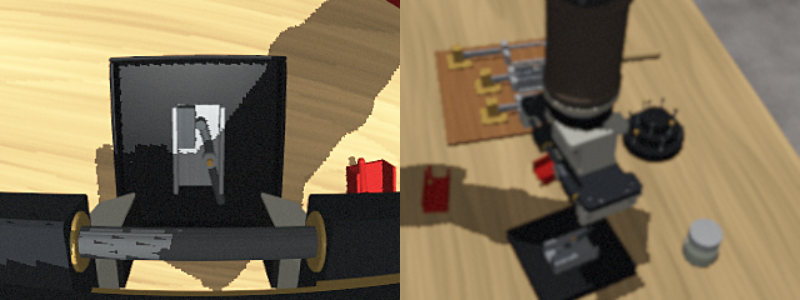

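The clip lies flat and upright near the tray's centre. All three gauges stand on the board, and the two good clips are still in their bays.

```bash
python3 -c "
from cell import arm
print(arm.sign_off())"
```

```text
the job is handed in; nothing more can be done
None
```

The slack clip was in the +y bay (about 4.5 N pull against about 9 N for the other two); its gauge is drawn right out and standing on the board, the clip is flat and upright in the tray, and the job is handed in, though no verdict was returned.

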